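# Unlock the rub tester and draw out its specimen plate

### The arm

A 6-joint arm with a two-finger parallel gripper is mounted at the origin on the work surface. World frame = base frame: x ahead of the robot, y to its left, z up, the work surface at z = 0. Lengths are in mm, angles in rad, forces in N, time in s.
With the tool pointing down it reaches from about 400 to 925 mm from the base axis. Payload 12.5 kg.
Tool frame: the origin (TCP) lies midway between the tips of the shut fingers; the grasp point (between the pads) lies 19 mm behind it (env.pinch_z is the z of the grasp point in the tool frame, in mm); z points along the fingers, y is the line along which they close (so a half turn about z gives the same grasp; the last joint's range is limited). The gripper opens to 95 mm and grips with 3 to 60 N. Pads are 20 mm wide; open, the fingers measure 119 mm over their backs; the gripper's body (75 mm by 180 mm) begins 59 mm behind the grasp point.
Start: joints at [1.214, 0.491, 1.559, -0, 1.092, -0.106], TCP at [155.094, 605.469, 214.661] pointing down, gripper open.
Joint ranges: [-3.1, 3.1], [-0.84, 2.19], [0.05, 2.79], [-1.13, 4.28], [0.06, 2.93], [-2.69, 2.69]. Speed limits (rad/s): [2.22, 2.22, 2.79, 3.14, 3.14, 3.14].

### API

Orientations are given as [roll, pitch, yaw] about the fixed x, y, z axes, in that order (R = Rz(yaw) Ry(pitch) Rx(roll)).
In Python, from cell import env, eyes gives the robot as it stands.
- The arm moves only by the shell command python3 -m inch 'ROWS'. ROWS is JSON, a list of rows, each a list of 3 entries, a list of its own where there are three numbers: the shift along the tool's x, y, z in units of 60 mm (1.0 is 60 mm), then the turn about the tool's z in units of 5 degrees (1.0 is 5 degrees), then the closure, from -1 (fully open) to 1 (shut). In form: [[[tx, ty, tz], turn, claw], ...]. A call has exactly 10 rows; each row shifts and turns the commanded pose from where the row before left it, along the tool's axes as they then stand; what a row does not reach is not made up. A row lasts 1/8 s, in which the tool goes at most 62.5 mm and 10.7 degrees, less where a joint would pass 70% of its speed; a pose out of reach is approached as far as the arm can. A call is refused whole if a number of a shift passes 1 or a number of a turn 1, either way. A call with a gripper value outside its range is refused whole. The fingers move at their own pace and stop on an object; the grip force is fixed at half the most. Time passes only in rows, so rows that do not move let the fingers close, or fill a call up. It gives the time, the measured TCP pose, the force, the opening and the grip force at its end, in the units of the state.
- env.state(): the state, without advancing time (a new reading comes with each control period).
- eyes.read_camera(name): name is "scene" or "side" or "wrist"; returns a dict with "pixels" (420x560x3 uint8, red, green, blue), "fx", "fy", "cx", "cy" (pixels), "distortion" ([k1, k2, p1, p2, k3] as OpenCV has them; the pictures are not rectified), "extrinsics" (4x4, takes a point from world to camera coordinates). Camera axes: x right, y down, z forward; pixel columns grow to the right and rows downward; lengths in mm; the calibration is good to about 2 mm. A picture is of the moment at which its call begins. There is no depth.
- env.job_done(): hands the job in; it is judged then, once.
Trained networks look in a picture, given as the dict that the camera call returned (one of the last four; its "shot" number tells which), for a name from the list of things; names that differ only in an ending like _2 or _b are one class to them, and where a whole thing is asked for, a point or a joint stands for the part that bears it (a point fixed in the world has none). Each returns a list of dicts, best first, with "score" (0 to 1); they miss things now and then, are a little off and sometimes report something else, mostly with a low value. They report only what shows in the picture. A call takes as long as a camera call. They do not tell look-alikes from the thing itself.
- eyes.boxes_of(name, picture): "centre" ([row, column] in pixels, amid what is visible of it).
- eyes.cut_out(name, picture): "mask" (420x560 bool, what is visible of it) and "centre" ([row, column] in pixels, amid what is visible of it).
- eyes.spot_point(name, picture): "centre" ([row, column] in pixels: a listed point, or the origin of a listed thing).
The state is a dict: "t": time; "joints": joint angles; "qvel": joint speeds; "tau": joint torques, N m; "eef_pos": TCP position; "tcp_rot": TCP orientation; "ft_force": force on the tool from outside, world axes, zero at the start; "moment": the same for the moment, N m; "opening": opening from 0.0 (shut) to 1.0 (fully open); "grip_force": force on a finger pad.
Only numpy, scipy, OpenCV 4.12 (cv2) and the standard library are available. Lean on these libraries where they do the work, as an engineer would, in place of code of your own. Each camera call takes 0.05 s, during which the arm holds its last target. There are 200 camera calls.

### The job

Take the snap-in lock block out of the rub tester, squeezing its sprung side tab while you lift it, and stand it upright in the shallow steel tray. Then press down on top of the flat specimen plate and drag it back along its guides, out from under the housing, until it is fully against the front stop. Keep the plate flat in its guides, leave the other things on the bench where they are, and let go of everything at the end.

Things in the scene. Friction and masses are not known exactly. Their poses are not given: they have to be found in the camera images.
- tester: Rub tester, fixed: blue base 390 x 200 x 36 mm, white housing on its far half. Origin on the bench under its middle line; x runs along the plate's guides from the front stop towards the housing, y left, z up. In this frame (mm) the base spans x -170 to 220, y -100 to 100; its top, the bed, is at z 36.
- guides (a point): Bed level, midway between the two steel guides (tester x -60, y 0, z 36 mm). The guides run along x from -170 to 40, inner faces at y +/-57.5, outer faces at +/-68, tops at z 46.
- housing_front (a point): Foot of the housing's front face (tester x 40, y 0, z 36 mm). The white housing covers tester x 40 to 220, full width, 135 mm high at its front, sloping up to 185 mm at x 85 (a steel weight stands on top, to 235 mm). A tunnel under it (z 36 to 56) holds the plate's far end.
- pocket (a point): Centre of the floor of the lock block's pocket in the bed (tester x -125, y 0, z 12 mm). The pocket spans tester x -151.5 to -98.5, y -25.5 to 29.5; on its +y side a steel ledge (z 28 to 36) catches the lip of the lock's tab.
- stop (a point): Middle of the front stop's face, at bed level: tester frame x -158, y 0, z 36. The stop is a steel bar 12 x 90 mm across the front end of the guides, top at z 46.
- plate: Specimen plate: loose flat aluminium, 150 (x) x 110 (y) x 8 mm, about 0.36 kg, round brown paper on top. Origin: centre of underside, x along the guides to the housing. Lies on the bed with 2.5 mm play beside each guide, top at tester z 44. It slides easily (friction about 0.2, less than the fingertips'), also over the empty pocket. At the start the lock, 3 to 23 mm off, bars its way.
- plate_front (a point): Middle of the lower near edge of the plate (plate frame x -75, y 0, z 0). It meets stop when the plate is home.
- lock: Lock block: loose grey plastic, 50 (x) x 52 (y) x 70 mm high, about 0.18 kg, standing in the pocket with 1.5 mm play, top at tester z 82. Origin: on its underside; z up, x and y as the tester's at the start. Solid body y -24 to 14; the sprung tab is its +y side. Pinched across y from above, one finger on the tab, the other on the face across from it, it is held at 44 mm width.
- tab_pad (a point): Outer face of the lock's tab, 18 mm below the top (lock frame 0, 28, 52 mm at rest). The tab is a plate x +/-20, y 23 to 28, z 5 to 68 mm with black ribs; a lip 6.5 mm proud at its foot hooks under the pocket's ledge: do not lift until the tab is pressed in (towards lock -y) by some 6 mm.
- tab (a joint): How far the lock's tab is pressed in, m: 0 sprung out, 0.008 fully pressed. Spring force 3 N at 0, about 6 N fully in.
- lock_top (a point): Top of the lock block, above its origin (lock frame 0, 0, 70 mm).
- tray: Shallow open steel tray, fixed, outside 150 (x) x 130 (y) x 25 mm, walls 4 mm, floor 4 mm thick. Origin: centre of its underside, on the bench. It stands left or right of the tester; the grey balance of like size stands on the other side.
- balance: Bystander: grey bench balance, fixed, 150 x 130 x 37 mm, steel pan. Origin: centre of its underside.
- jar: Bystander: loose clear jar with white cap, 66 mm across, 110 mm high. Origin: centre of its underside.
- tape: Bystander: loose roll of yellow tape lying flat, 96 mm across, 45 mm high. Origin: centre of its underside.
- weight: Bystander: loose steel weight with a knob, 52 mm across, 72 mm high. Origin: centre of its underside.
- carton: Bystander: loose closed cardboard carton 130 x 90 x 70 mm. Origin: centre of its underside.
Not all that is in view belongs to the job. What is shaped like the lock but red is not meant. Leave any orange look-alike of the plate alone.

How it is judged (in metres and radians):
On the way, in this order (a step that is already met when the one before it is completed fails the run):
1. the lock block is lifted clear of its pocket (z of lock in the frame of tester above 0.05 m), for 0.1 s.
2. the lock block stands upright in the tray, let go (x of lock in the frame of tray between -0.055 and 0.055 m and y of lock in the frame of tray between -0.045 and 0.045 m and height (world z) of lock below 0.009 m and angle between lock's own z axis and vertical below 0.1 rad and contact force between the fingers and lock below 0.1 N), for 0.2 s.
At the end, for the whole second after the job is handed in: The lock block stands upright (within 0.1 rad) on the floor of the tray, and the plate lies flat on the bed between its guides with its near edge within 4 mm of the front stop; both at rest and released (x of lock in the frame of tray between -0.055 and 0.055 m and y of lock in the frame of tray between -0.045 and 0.045 m and height (world z) of lock below 0.009 m and angle between lock's own z axis and vertical below 0.1 rad and x of plate_front in the frame of tester below -0.154 m and z of plate_front in the frame of tester between 0.033 and 0.039 m and angle between plate's own z axis and vertical below 0.04 rad and angle between the x axis of plate and the x axis of tester, either way round below 0.07 rad and linear speed of each of plate, lock below 0.01 m/s); the robot touches nothing.
It fails at once if the plate is tipped or lifted out of its guides (angle between plate's own z axis and vertical above 0.15 rad or z of plate in the frame of tester above 0.05 m).
It fails at once if another thing on the bench is shoved more than 30 mm (distance of any of jar, tape, weight, carton from where it was at the start of the episode above 0.03 m).
It fails at once if the lock block is wrenched out past its ledge without squeezing the tab (z of lock in the frame of tester between 0.019 and 0.029 m and value of joint tab below 0.003 m).
It also fails if it takes over 54 s, if anything falls off the work surface, if the arm or the gripper's body presses on something with over 40 N, if the wrist force passes 120 N, or if a joint passes its speed limit or range.

## Working session

There is one attempt and no reset: what is moved stays moved. The work goes in short steps, Python scripts to look and compute and a shell command to move; the robot and the scene stay as the last step left them, time stands still between calls to the robot, and variables do not carry over. Pictures are saved under pics/ and viewed, at most 12 in all, crops included, and the job is handed in when it is done.

```bash
ls; mkdir -p pics; cat > h.py <<'E'
import numpy as np, cv2
from cell import env, eyes
def shot(n): return eyes.read_camera(n)
def save(p,fn): cv2.imwrite('pics/'+fn, p["pixels"][:,:,::-1])
def cam(p):
    K=np.array([[p["fx"],0,p["cx"]],[0,p["fy"],p["cy"]],[0,0,1.]]); return K,np.array(p["distortion"],float),np.array(p["extrinsics"],float)
def ray(p,rc):
    K,D,E=cam(p); u=cv2.undistortPoints(np.array([[[rc[1],rc[0]]]],float),K,D)[0,0]
    R,t=E[:3,:3],E[:3,3]; return -R.T@t, R.T@np.array([u[0],u[1],1])
def atz(p,rc,z):
    o,d=ray(p,rc); return o+d*(z-o[2])/d[2]
def proj(p,X):
    K,D,E=cam(p); r,_=cv2.Rodrigues(E[:3,:3]); q=cv2.projectPoints(np.array(X,float).reshape(-1,1,3),r,E[:3,3],K,D)[0][:,0]; return q[:,::-1]
E
python3 - <<'E'
from h import *
P={n:shot(n) for n in("scene","side","wrist")}
for n,p in P.items():
    save(p,n+'0.png')
    print(n,'cam at',ray(p,(210,280))[0].round())
H=dict(guides=36,housing_front=36,pocket=12,stop=36,plate=36,plate_front=36,lock=12,tab_pad=64,lock_top=82,tray=0,balance=0,jar=0,tape=0,carton=0)
for k,z in H.items():
    for n,p in P.items():
        for r in eyes.spot_point(k,p)[:2]:
            if r["score"]>.3: print(k,n,round(r["score"],2),np.round(r["centre"]),atz(p,r["centre"],z).round(1)[:2])
np.set_printoptions(suppress=True)
print(env.state())
E
cd pics; python3 -c "
import cv2
a=cv2.imread('scene0.png');b=cv2.imread('side0.png')
cv2.imwrite('both.png',cv2.resize(cv2.vconcat([a,b]),(400,600)))"
```

```text
pics
scene cam at [1079.  -83.  887.]
side cam at [  -39. -1212.  1039.]
wrist cam at [ 92. 622. 385.]
guides scene 0.95 [222. 346.] [560.9  56.8]
guides side 0.89 [187. 261.] [557.5  56.5]
housing_front side 0.65 [181. 290.] [666.6  36.3]
pocket scene 0.67 [205. 347.] [491.9  64.9]
pocket side 0.75 [198. 244.] [492.9  55.7]
stop scene 0.57 [193. 345.] [469.4  56. ]
stop side 0.69 [192. 236.] [467.7  67.3]
plate scene 0.73 [226. 247.] [ 588.  -196.1]
plate scene 0.59 [240. 345.] [615.5  50.9]
plate side 0.9 [182. 274.] [611.8  58.3]
plate_front scene 0.64 [241. 273.] [ 627.8 -126.8]
plate_front scene 0.56 [218. 348.] [547.9  62.1]
plate_front side 0.8 [191. 257.] [533.6  39.6]
plate_front side 0.67 [218. 299.] [ 589.6 -157.2]
lock scene 0.62 [169. 333.] [369.1  29.8]
lock scene 0.56 [204. 346.] [488.4  63.1]
lock side 0.96 [217. 214.] [358.3   4.7]
lock side 0.52 [197. 246.] [498.9  55.2]
tab_pad scene 0.5 [199. 362.] [507.7  94.7]
tab_pad scene 0.49 [183. 131.] [ 493.1 -513. ]
tab_pad side 0.63 [188. 260.] [536.3  14.9]
tab_pad side 0.49 [176. 242.] [513.9 111.9]
lock_top scene 0.8 
[... 543 characters left out ...]
]
carton scene 0.97 [185. 133.] [ 455.2 -539.1]
carton side 0.87 [327. 328.] [ 454.5 -550.7]
{'t': 2.25, 'joints': array([ 1.21440875,  0.49090778,  1.55889564,  0.00000058,  1.09165239,
       -0.10558761]), 'qvel': array([ 0.00028249,  0.00049188, -0.0009926 ,  0.00046484,  0.0017777 ,
        0.00063681]), 'tau': array([ -0.0001084 , -61.2463975 , -25.84275126,   0.06929741,
         0.04457379,  -0.00001551]), 'eef_pos': array([155.0936547 , 605.48471257, 214.65761342]), 'tcp_rot': array([3.14145651, 0.00001391, 2.89079242]), 'ft_force': array([0.6737456 , 0.04198464, 0.45816948]), 'moment': array([-0.0453479 ,  0.01355625,  0.03474795]), 'grip_force': 0.0, 'opening': 0.9985731428395832}
```

View pics/scene0.png

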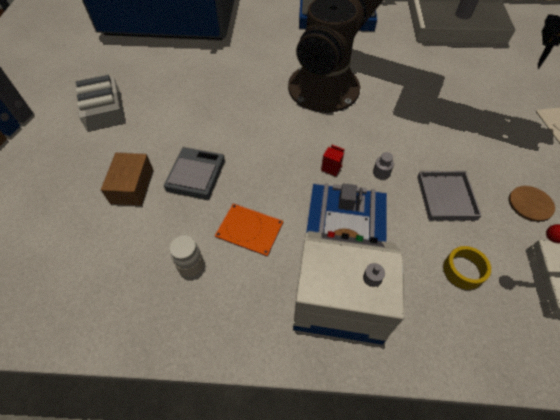

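View pics/side0.png

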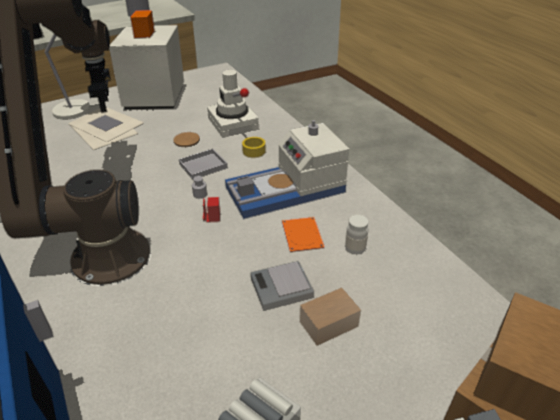

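The scene camera shows the tester at about (rows 185-340, cols 295-400), with the grey lock at (196,348). The red look-alike is at (160,333), the tray at (194,447) and a small bench weight at (162,385). The orange plate look-alike is at (228,250). I'll move over the lock and look with the wrist camera.

```bash
python3 -m inch '[[[-0.69,-0.68,0],0,-1],[[-0.69,-0.68,0],0,-1],[[-0.69,-0.68,0],0,-1],[[-0.69,-0.68,0],0,-1],[[-0.69,-0.68,0],0,-1],[[-0.69,-0.68,0],0,-1],[[-0.69,-0.68,0],0,-1],[[-0.69,-0.68,0],-1,-1],[[-0.69,-0.68,0],-1,-1],[[-0.6,-0.6,0],-1,-1]]'
python3 - <<'E'
from h import *
p=shot("wrist"); save(p,"w1.png"); o,d=ray(p,(210,280)); print(o.round(),(d/np.linalg.norm(d)).round(2))
H=dict(guides=36,housing_front=36,pocket=12,stop=36,plate=36,plate_front=36,lock=12,tab_pad=64,lock_top=82,tray=0)
for k,z in H.items():
    for r in eyes.spot_point(k,p)[:2]:
        if r["score"]>.3: print(k,round(r["score"],2),np.round(r["centre"]),atz(p,r["centre"],z).round(1)[:2])
print(env.state()["eef_pos"],env.state()["tcp_rot"])
E
```

```text
t: 3.5
eef_pos: [463.3, 119.5, 215.0]
tcp_rot: [3.141, 0.001, -3.129]
ft_force: [1.3, 1.4, 0.3]
opening: 0.999
grip_force: 0.0
[399. 119. 386.] [ 0.23  0.01 -0.97]
stop 0.89 [197. 237.] [466.1  68.7]
plate_front 0.64 [252. 230.] [537.   58.3]
lock 0.92 [219. 235.] [499.8  62.4]
lock 0.58 [105. 200.] [357.7  23.2]
tab_pad 0.78 [230. 252.] [498.5  89.5]
tab_pad 0.6 [ 74. 203.] [333.3  39.9]
lock_top 0.85 [ 98. 185.] [359.  26.]
lock_top 0.76 [234. 224.] [498.4  60.6]
tray 0.87 [175. 449.] [439.6 344.6]
[461.88715522 122.17264249 214.76156795] [ 3.14143509e+00  1.71917211e-04 -3.12941058e+00]
```

View pics/w1.png

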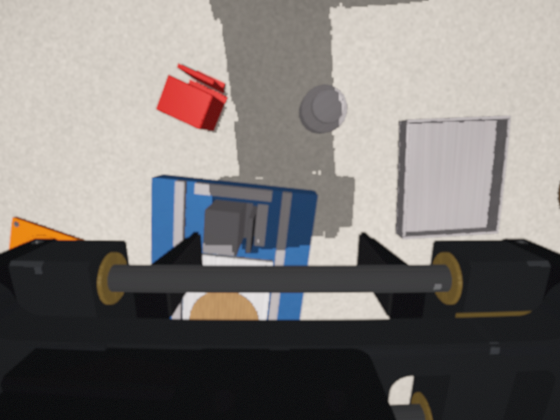

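The wrist view shows the tester's front corners at about (177,153) and (190,316), with the lock at (228,228). The red decoy is at (100,195), the bench weight at (107,323) and the tray spans rows 117-237, cols 398-508. I'll compute the yaw and positions from these.

```bash
python3 - <<'E'
from h import *
p=shot("wrist"); im=p["pixels"]
cv2.imwrite('pics/w2c.png',cv2.resize(im[160:275,140:340,::-1],None,fx=4,fy=4,interpolation=cv2.INTER_CUBIC))
hsv=cv2.cvtColor(im,cv2.COLOR_RGB2HSV)
m=((abs(hsv[...,0].astype(int)-110)<14)&(hsv[...,1]>120)&(hsv[...,2]>50))
# front edge: topmost blue pixel per column; at z=36
pts=[]
for c in range(165,305):
    r=np.where(m[:260,c])[0]
    if len(r): pts.append(atz(p,(r[0],c),36)[:2])
pts=np.array(pts); v=cv2.fitLine(pts.astype(np.float32),cv2.DIST_HUBER,0,.01,.01).ravel(); print('front edge',v, 'yaw',np.arctan2(-v[0],v[1]) if v[1]>0 else np.arctan2(v[0],-v[1]))
for side in (0,1):
    q=[]
    for r in range(200,238):
        c=np.where(m[r,140:330])[0]+140
        if len(c): q.append(atz(p,(r,c[0] if side==0 else c[-1]),36)[:2])
    w=cv2.fitLine(np.array(q,np.float32),cv2.DIST_HUBER,0,.01,.01).ravel(); print('side',side,w,np.arctan(w[1]/w[0]))
for rc in [(177,153),(190,316)]: print(atz(p,rc,36)[:2])
for k in("tray","lock"):
    for r in eyes.cut_out(k,p)[:1]:
        c,_=cv2.findContours(r["mask"].astype(np.uint8),0,2); c=max(c,key=cv2.contourArea)[:,0]
        print(k,r["score"],r["centre"])
        if k=="tray": print(cv2.minAreaRect(np.array([atz(p,(y,x),25)[:2] for x,y in c],np.float32)))
E
```

```text
front edge [9.1180421e-02 9.9583441e-01 4.4968506e+02 6.8958176e+01] yaw -0.09130724
side 0 [ 9.9588847e-01 -9.0588130e-02  4.8602496e+02 -3.6183491e+01] -0.09071249
side 1 [ 9.9475563e-01 -1.0227998e-01  4.9031924e+02  1.6087418e+02] -0.102459155
[441.31192356 -28.58193612]
[454.87238116 166.2712295 ]
tray 0.94 [174.4, 448.9]
((441.7288818359375, 334.49835205078125), (150.2593231201172, 139.5894317626953), 4.226160526275635)
lock 0.71 [101.7, 190.7]
```

View pics/w2c.png

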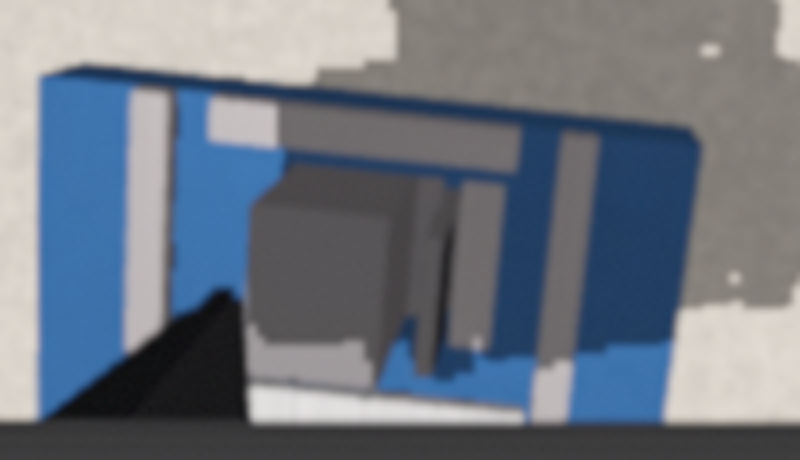

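```bash
python3 - <<'E'
from h import *
from scipy.optimize import least_squares
p=shot("wrist")
F=[((208,95),(-170,-45,46)),((208,143),(-158,-45,46)),((522,125),(-170,45,46)),((516,175),(-158,45,46)),
((132,88),(-170,-68,46)),((172,90),(-170,-57.5,46)),((562,130),(-170,57.5,46)),((600,135),(-170,68,46)),
((40,78),(-170,-100,36)),((700,140),(-170,100,36)),
((250,205),(-150,-24,82)),((390,215),(-150,14,82)),((378,388),(-100,14,82)),((247,380),(-100,-24,82))]
uv=np.array([(160+y/4-.4,140+x/4-.4) for (x,y),_ in F]); X=np.array([f[1] for f in F],float)
def W(q): c,s=np.cos(q[2]),np.sin(q[2]); return np.c_[q[0]+c*X[:,0]-s*X[:,1],q[1]+s*X[:,0]+c*X[:,1],X[:,2]]
r=least_squares(lambda q:(proj(p,W(q))-uv).ravel(),[624,50,-.093],loss='soft_l1')
q=r.x; print(q.round(3)); print((proj(p,W(q))-uv).round(1).tolist())
c,s=np.cos(q[2]),np.sin(q[2])
for n,a in dict(lock=(-125,-2),press=(-40,0),press0=(-20,0)).items(): print(n,(q[0]+c*a[0]-s*a[1]),(q[1]+s*a[0]+c*a[1]))
e=env.state(); print(e["eef_pos"],e["tcp_rot"])
# tray edges check from scene/side
for n in("scene","side"):
    P=shot(n)
    for k in ("tray",):
        g=eyes.cut_out(k,P)[0]; cc,_=cv2.findContours(g["mask"].astype(np.uint8),0,2); cc=max(cc,key=cv2.contourArea)[:,0]
        print(n,g["score"],cv2.minAreaRect(np.array([atz(P,(y,x),25)[:2] for x,y in cc],np.float32)))
for rc in[(118,398),(117,508),(237,402),(233,500)]: print(atz(p,rc,25)[:2])
E
```

```text
[ 6.21469e+02  5.13860e+01 -8.50000e-02]
[[0.9, 0.7], [-1.0, 0.4], [0.7, -0.5], [-1.7, 0.0], [0.8, 0.1], [1.1, -1.0], [0.5, 0.2], [0.1, -0.4], [-0.3, -0.4], [-0.1, 0.9], [-1.1, -0.3], [-0.2, 0.5], [0.5, 0.6], [-0.7, -1.1]]
lock 496.75344580782024 60.042737215099066
press 581.6147785539922 54.79352731802931
press0 601.5420571917857 53.08954196253541
[462.17494702 121.67883193 214.69109431] [ 3.14149183e+00  1.46005003e-04 -3.13022911e+00]
scene 0.74 ((451.62042236328125, 334.1137390136719), (171.14877319335938, 145.8792724609375), 3.4121203422546387)
side 0.89 ((437.5149230957031, 316.39093017578125), (159.8470458984375, 167.28965759277344), 3.9921793937683105)
[369.57142524 261.12159136]
[364.04371229 397.34498991]
[516.77109918 281.3394547 ]
[510.48943    413.47817241]
```

```bash
python3 -m inch '[[[-0.14,-0.26,0.4],0,-0.5],[[-0.14,-0.26,0.4],0,-0.5],[[-0.14,-0.26,0.4],0,-0.5],[[-0.14,-0.26,0.4],0,-0.5],[[0,0,0],0.57,-0.5],[[0,0,0],0.57,-0.5],[[0,0,0],0,-0.5],[[0,0,0],0,-0.5],[[0,0,0],0,-0.5],[[0,0,0],0,-0.5]]'
python3 - <<'E'
from h import *
p=shot("wrist"); save(p,"w3.png")
for k,z in dict(tab_pad=64,lock_top=82,lock=12,stop=36,plate_front=36).items():
    for n in("wrist",):
      for r in eyes.spot_point(k,p)[:1]: print(k,round(r["score"],2),np.round(r["centre"]),atz(p,r["centre"],z).round(1)[:2])
print(env.state()["eef_pos"],env.state()["tcp_rot"])
E
```

```text
t: 5.7
eef_pos: [496.6, 59.5, 118.7]
tcp_rot: [3.141, 0.0, 3.053]
ft_force: [1.2, 0.2, 0.1]
opening: 0.747
grip_force: 0.0
tab_pad 0.66 [225. 318.] [500.4  90.1]
lock_top 0.91 [231. 281.] [497.2  60.7]
lock 0.97 [ 61. 226.] [360.4  25.1]
stop 0.64 [178. 285.] [464.4  67.5]
plate_front 0.65 [262. 283.] [540.8  59.3]
[496.55919306  59.4429641  118.63017277] [ 3.14149357e+00 -1.02485035e-06  3.05315801e+00]
```

View pics/w3.png

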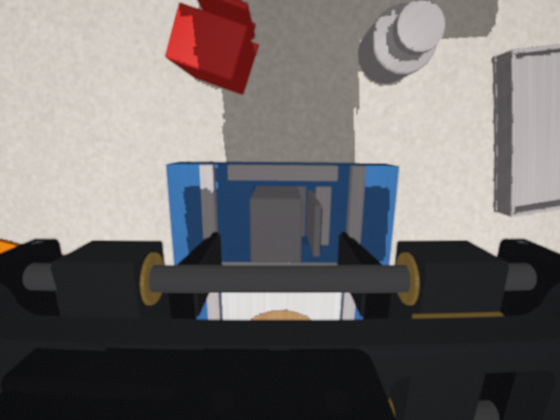

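The gripper is lined up: the tester's front edge is level at row 163 and the lock top at (222,277) sits midway between the fingers. I'll lower and pinch.

```bash
python3 -m inch '[[[0,0,0.4],0,-0.5],[[0,0,0.4],0,-0.5],[[0,0,0.34],0,-0.5],[[0,0,0],0,-0.5],[[0,0,0],0,0.2],[[0,0,0],0,0.4],[[0,0,0],0,0.6],[[0,0,0],0,0.6],[[0,0,0],0,0.6],[[0,0,0],0,0.6]]'
```

```text
t: 7.25
eef_pos: [497.2, 59.5, 51.3]
tcp_rot: [3.141, 0.002, 3.053]
ft_force: [1.0, 1.2, 10.2]
opening: 0.455
grip_force: 30.0
```

Opening is about 43 mm at 30 N, so the tab is fully pressed. I'll lift.

```bash
python3 -m inch '[[[0,0,-0.1],0,0.6],[[0,0,-0.15],0,0.6],[[0,0,-0.15],0,0.6],[[0,0,-0.25],0,0.6],[[0,0,-0.3],0,0.6],[[0,0,-0.4],0,0.6],[[0,0,-0.4],0,0.6],[[0,0,-0.3],0,0.6],[[0,0,0],0,0.6],[[0,0,0],0,0.6]]'
python3 - <<'E'
from h import *
p=shot("wrist"); q=shot("scene")
print(env.state()["eef_pos"],env.state()["opening"],env.state()["ft_force"])
cv2.imwrite('pics/lift.png',cv2.hconcat([cv2.resize(p["pixels"],(400,300)),cv2.resize(q["pixels"][130:280,260:460],(400,300))])[:,:,::-1])
for P in(p,q):
  for r in eyes.spot_point("tray",P)[:1]: print(r["score"],atz(P,r["centre"],0).round(1)[:2])
E
```

```text
t: 8.5
eef_pos: [496.2, 59.4, 172.9]
tcp_rot: [3.142, -0.0, 3.053]
ft_force: [1.0, 0.1, -2.7]
opening: 0.451
grip_force: 30.0
[496.21524791  59.4205359  172.59536638] 0.4503124086153169 [ 0.09212563  0.13119967 -2.38712084]
0.74 [441.2 339.5]
0.72 [430.3 349.3]
```

View pics/lift.png

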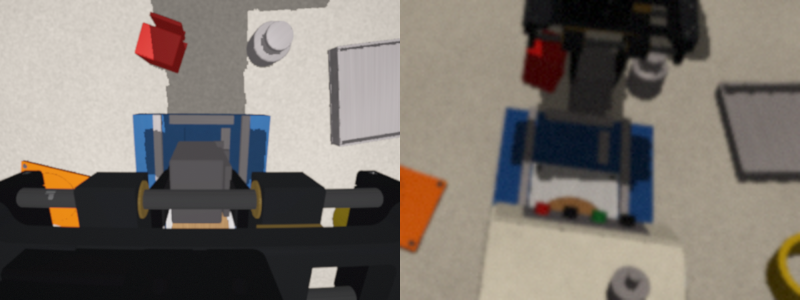

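The lock is out and held upright in the fingers, and the pocket is empty. Next I'll carry it over the tray.

```bash
python3 -m inch '[[[0.1,0.35,0],0,0.6],[[0.2,0.7,0],0,0.6],[[0.22,0.8,0],0,0.6],[[0.22,0.8,0],0,0.6],[[0.22,0.75,0],0,0.6],[[0.2,0.65,0],0,0.6],[[0.18,0.5,0],0,0.6],[[0,0,0.3],0,0.6],[[0,0,0.3],0,0.6],[[0,0,0],0,0.6]]'
python3 - <<'E'
from h import *
p=shot("wrist"); save(p,"w5.png")
print(env.state()["eef_pos"],env.state()["opening"])
for P in(p,shot("scene"),shot("side")):
  for r in eyes.spot_point("tray",P)[:1]: print(r["score"],atz(P,r["centre"],0).round(1)[:2])
  for r in eyes.spot_point("lock",P)[:2]: print('lock',r["score"],atz(P,r["centre"],96).round(1)[:2])
E
```

```text
t: 9.95
eef_pos: [440.0, 338.2, 135.9]
tcp_rot: [-3.14, -0.002, 3.053]
ft_force: [0.1, 0.5, -1.3]
opening: 0.452
grip_force: 30.0
[440.45349826 338.37784301 136.81525485] 0.4523908959495213
0.7 [520.7 338.7]
lock 0.77 [443.1 340.8]
0.67 [437.7 339.3]
lock 0.8 [443.8   6.4]
lock 0.64 [440.9 341.6]
0.75 [453.6 345.3]
lock 0.95 [318.4 -90.2]
lock 0.7 [427.8  -9. ]
```

View pics/w5.png

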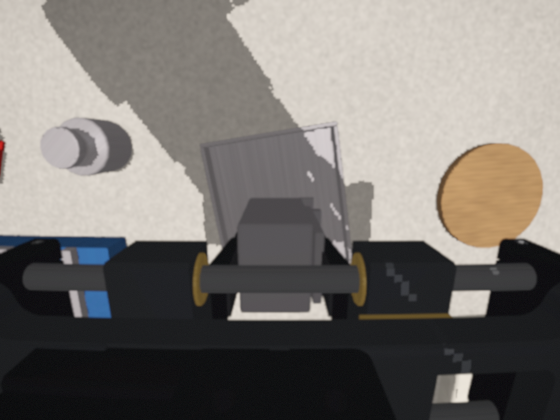

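The tray's near rim corners are at (145,203) and (124,336), and the lock hangs over its middle. I'll check the numbers.

```bash
python3 - <<'E'
from h import *
p=shot("wrist"); a=atz(p,(145,203),25)[:2]; b=atz(p,(124,336),25)[:2]
v=(b-a)/np.linalg.norm(b-a); n=np.array([v[1],-v[0]]); print(a,b,np.linalg.norm(b-a),'yaw',np.arctan2(-v[0],v[1]),'centre',(a+b)/2+75*n)
E
```

```text
[374.28068454 272.71904705] [366.34692883 398.12210606] 125.65377705592465 yaw 0.0631818388623473 centre [445.16415855 340.15606237]
```

```bash
python3 -m inch '[[[-0.05,0,0.3],0,0.6],[[0,0,0.4],0,0.6],[[0,0,0.4],0,0.6],[[0,0,0.25],0,0.6],[[0,0,0.1],0,0.6],[[0,0,0.03],0,0.6],[[0,0,0.02],0,0.6],[[0,0,0.02],0,0.6],[[0,0,0],0,0.6],[[0,0,0],0,0.6]]'
```

```text
t: 11.7
eef_pos: [443.7, 338.2, 46.2]
tcp_rot: [3.141, 0.0, 3.053]
ft_force: [0.3, -0.5, -2.6]
opening: 0.446
grip_force: 30.0
```

Still airborne, so I'll go down a little at a time.

```bash
python3 -m inch '[[[0,0,0.01],0,0.6],[[0,0,0.01],0,0.6],[[0,0,0.01],0,0.6],[[0,0,0.01],0,0.6],[[0,0,0.01],0,0.6],[[0,0,0],0,0.6],[[0,0,0],0,0.6],[[0,0,0],0,0.6],[[0,0,0],0,0.6],[[0,0,0],0,0.6]]'
```

```text
t: 12.95
eef_pos: [443.6, 338.2, 43.4]
tcp_rot: [3.141, 0.0, 3.053]
ft_force: [-2.1, -2.5, 5.4]
opening: 0.452
grip_force: 30.0
```

It has touched down on the tray floor at the expected height. Release and rise.

```bash
python3 -m inch '[[[0,0,0],0,0],[[0,0,0],0,-0.3],[[0,0,0],0,-0.6],[[0,0,0],0,-0.6],[[0,0,0],0,-0.6],[[0,0,0],0,-0.6],[[0,0,-0.3],0,-0.6],[[0,0,-0.7],0,-0.6],[[0,0,-1],0,-0.6],[[0,0,-0.7],0,-0.6]]'
python3 - <<'E'
from h import *
p=shot("wrist"); save(p,"w6.png")
print(env.state()["eef_pos"],env.state()["tcp_rot"])
for r in eyes.spot_point("lock",p)[:2]: print('lock',r["score"],atz(p,r["centre"],4).round(1)[:2])
for r in eyes.spot_point("lock_top",p)[:2]: print('top',r["score"],atz(p,r["centre"],74).round(1)[:2])
E
```

```text
t: 14.2
eef_pos: [443.7, 338.3, 207.6]
tcp_rot: [3.14, 0.002, 3.053]
ft_force: [0.5, -0.3, 0.8]
opening: 0.799
grip_force: 0.0
[445.05930332 339.1781488  212.2878984 ] [3.13672372 0.00669122 3.05327464]
lock 0.91 [449.1 337.5]
lock 0.88 [359.5  24.5]
top 0.67 [446.  333.3]
```

View pics/w6.png

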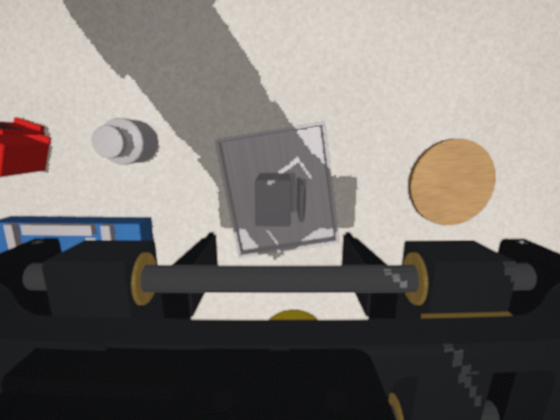

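The lock stands upright in the middle of the tray, with its top at (195,275). Next I'll shut the fingers and go to above the plate at tester x ≈ -35.

```bash
python3 -m inch '[[[-0.25,-0.4,0],0,1],[[-0.45,-0.75,0],0,1],[[-0.45,-0.75,0],0,1],[[-0.45,-0.75,0],0,1],[[-0.45,-0.75,0],0,1],[[-0.42,-0.68,0],0,1],[[-0.29,-0.44,0],0,1],[[0,0,0.6],0,1],[[0,0,0.9],0,1],[[0,0,0.6],0,1]]'
python3 - <<'E'
from h import *
p=shot("wrist"); q=shot("side")
print(env.state()["eef_pos"],env.state()["tcp_rot"],env.state()["opening"])
cv2.imwrite('pics/pl.png',cv2.hconcat([cv2.resize(p["pixels"],(400,300)),cv2.resize(q["pixels"][130:235,200:340],(400,300))])[:,:,::-1])
for P in(p,q):
  for r in eyes.spot_point("plate_front",P)[:2]: print(r["score"],r["centre"],atz(P,r["centre"],36).round(1)[:2])
E
```

```text
t: 15.6
eef_pos: [583.0, 53.3, 75.4]
tcp_rot: [-3.141, -0.004, 3.053]
ft_force: [0.8, -1.1, -0.8]
opening: 0.004
grip_force: 0.0
[581.95065493  53.38791239  74.34390923] [-3.14111024 -0.00846954  3.05289328] 0.0032147986265765984
0.87 [170.4, 280.3] [539.4  58.1]
0.73 [253.8, 85.5] [589.5 -98.1]
0.97 [218.3, 299.6] [ 591.1 -160.4]
0.92 [189.8, 257.9] [541.5  45.4]
```

View pics/pl.png

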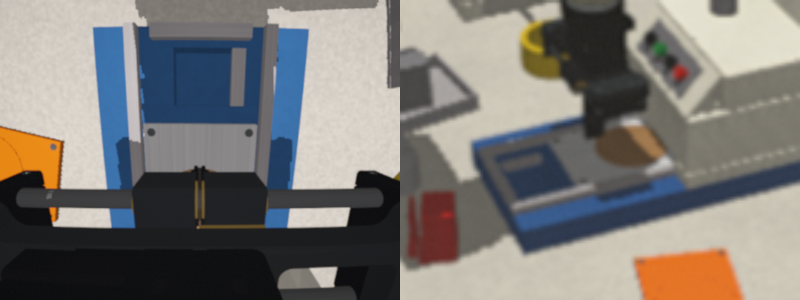

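The plate is seen flat between the guides with its near edge at tester x ≈ -82, and the shut fingers are over it. I'll press down gently.

```bash
python3 -m inch '[[[0,0,0.2],0,1],[[0,0,0.2],0,1],[[0,0,0.05],0,1],[[0,0,0.02],0,1],[[0,0,0.02],0,1],[[0,0,0.01],0,1],[[0,0,0.01],0,1],[[0,0,0],0,1],[[0,0,0],0,1],[[0,0,0],0,1]]'
```

```text
t: 17.05
eef_pos: [584.6, 53.4, 48.4]
tcp_rot: [3.142, 0.0, 3.053]
ft_force: [0.2, -0.3, 0.4]
opening: 0.006
grip_force: 0.0
```

```bash
python3 -m inch '[[[0,0,0.02],0,1],[[0,0,0.02],0,1],[[0,0,0.02],0,1],[[0,0,0.01],0,1],[[0,0,0.01],0,1],[[0,0,0.01],0,1],[[0,0,0],0,1],[[0,0,0],0,1],[[0,0,0],0,1],[[0,0,0],0,1]]'
```

```text
t: 18.3
eef_pos: [585.1, 53.4, 44.3]
tcp_rot: [3.141, 0.002, 3.053]
ft_force: [-3.0, 0.4, 13.4]
opening: 0.006
grip_force: 6.8
```

Pressing at 13 N. Drag 60 mm now.

```bash
python3 -m inch '[[[0.06,0,0],0,1],[[0.1,0,0],0,1],[[0.14,0,0],0,1],[[0.14,0,0],0,1],[[0.14,0,0],0,1],[[0.14,0,0],0,1],[[0.14,0,0],0,1],[[0.1,0,0],0,1],[[0.04,0,0],0,1],[[0,0,0],0,1]]'
python3 - <<'E'
from h import *
p=shot("wrist")
print(env.state()["eef_pos"],env.state()["ft_force"])
for r in eyes.spot_point("plate_front",p)[:2]: print(r["score"],r["centre"],atz(p,r["centre"],36).round(1)[:2])
for r in eyes.spot_point("stop",p)[:1]: print('stop',r["score"],r["centre"],atz(p,r["centre"],36).round(1)[:2])
E
```

```text
t: 19.55
eef_pos: [526.0, 58.7, 44.3]
tcp_rot: [3.141, 0.004, 3.053]
ft_force: [0.4, 0.1, 13.2]
opening: 0.003
grip_force: 6.5
[526.05580039  58.723933    44.26070254] [ 1.31856499 -1.07469884 12.61807981]
0.8 [173.8, 281.8] [481.6  64.5]
stop 0.83 [143.2, 283.0] [463.7  66.7]
```

It is following (58 mm so far), with about 17 mm to go. I'll drag into the stop with a little overrun.

```bash
python3 -m inch '[[[0.05,0,0],0,1],[[0.05,0,0],0,1],[[0.05,0,0],0,1],[[0.05,0,0],0,1],[[0.04,0,0],0,1],[[0.04,0,0],0,1],[[0.04,0,0],0,1],[[0.04,0,0],0,1],[[0,0,0],0,1],[[0,0,0],0,1]]'
python3 - <<'E'
from h import *
p=shot("wrist"); save(p,"w8.png")
print(env.state()["eef_pos"],env.state()["ft_force"])
for r in eyes.spot_point("plate_front",p)[:2]: print(r["score"],r["centre"],atz(p,r["centre"],36).round(1)[:2])
for r in eyes.spot_point("stop",p)[:1]: print('stop',r["score"],r["centre"],atz(p,r["centre"],36).round(1)[:2])
E
```

```text
t: 20.95
eef_pos: [505.2, 60.6, 44.3]
tcp_rot: [3.141, 0.005, 3.053]
ft_force: [2.5, 0.6, 12.4]
opening: 0.003
grip_force: 6.0
[505.24642498  60.61749597  44.2715085 ] [ 2.79585878  0.05820849 12.59767397]
0.71 [179.1, 279.1] [463.9  64.4]
0.2 [7.8, 423.9] [375.8 152.5]
```

View pics/w8.png

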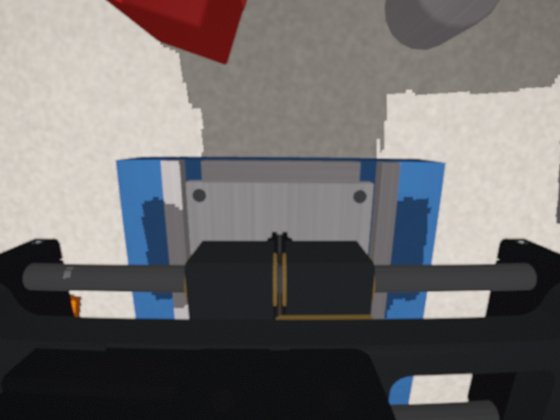

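The plate's near edge, at row 181, looks flush with the stop bar at rows 160-181. The force doesn't yet prove contact, so I'll drag a further 8 mm to be sure.

```bash
python3 -m inch '[[[0.02,0,0.003],0,1],[[0.02,0,0.003],0,1],[[0.02,0,0],0,1],[[0.02,0,0],0,1],[[0.02,0,0],0,1],[[0.02,0,0],0,1],[[0.01,0,0],0,1],[[0,0,0],0,1],[[0,0,0],0,1],[[0,0,0],0,1]]'
python3 - <<'E'
from h import *
p=shot("wrist"); save(p,"w9.png")
print(env.state()["eef_pos"],env.state()["ft_force"])
for r in eyes.spot_point("plate_front",p)[:1]: print(r["score"],r["centre"],atz(p,r["centre"],36).round(1)[:2])
E
```

```text
t: 22.35
eef_pos: [498.4, 61.3, 44.2]
tcp_rot: [3.141, 0.007, 3.053]
ft_force: [5.8, -0.6, 14.5]
opening: 0.002
grip_force: 7.2
[498.38890074  61.30105904  44.26100345] [ 5.20138014 -0.82510821 14.21106453]
0.71 [191.4, 279.2] [464.6  64.5]
```

The plate stayed put while the fingertips slid and the x force rose, so it is home. I'll lift off and verify.

```bash
python3 -m inch '[[[-0.01,0,-0.05],0,1],[[0,0,-0.1],0,1],[[0,0,-0.4],0,1],[[0,0,-0.8],0,1],[[0,0,-0.8],0,1],[[0,0,-0.6],0,1],[[0,0,-0.2],0,1],[[0,0,0],0,1],[[0,0,0],0,1],[[0,0,0],0,1]]'
python3 - <<'E'
from h import *
p=shot("wrist"); save(p,"w10.png"); q=shot("scene")
print(env.state()["eef_pos"],env.state()["ft_force"])
cv2.imwrite('pics/fin.png',cv2.hconcat([cv2.resize(p["pixels"],(400,300)),cv2.resize(q["pixels"][130:280,290:490],(400,300))])[:,:,::-1])
for r in eyes.spot_point("plate_front",p)[:1]: print(r["score"],r["centre"],atz(p,r["centre"],36).round(1)[:2])
E
```

```text
t: 23.7
eef_pos: [495.8, 61.2, 218.5]
tcp_rot: [-3.142, -0.002, 3.053]
ft_force: [0.5, 0.3, -0.0]
opening: 0.003
grip_force: 0.0
[495.93996937  61.2679532  218.85436947] [-0.19638872 -0.31644305 -0.09253201]
0.82 [166.7, 277.4] [461.5  62.4]
```

View pics/fin.png

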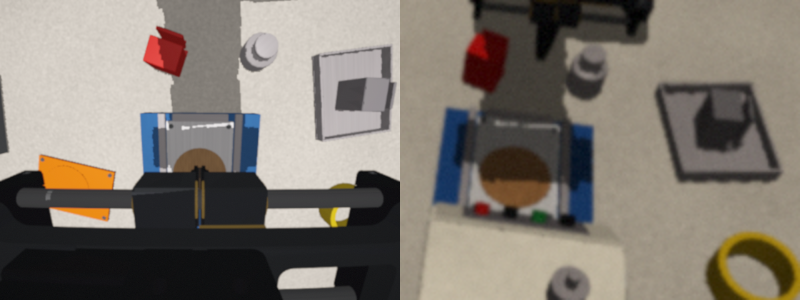

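The plate lies square against the stop, the lock stands upright in the tray, and the bystanders haven't moved. Handing in.

```bash
python3 -c "
from cell import env
print(env.job_done())"
```

```text
the job is handed in; nothing more can be done
None
```

The job is handed in (no verdict came back): in the last pictures the lock block stands upright and released in the tray, the plate lies flat against the front stop, the bystanders look unmoved, and the arm is clear of everything.

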